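# Take the air-filter lid off an instrument module

## Task

The air filter in the top of the white instrument module on the bench has to be changed. With a fingertip press down the snap tab behind the louvred filter lid, hold it down while you start the lid sliding, and push the lid along its guide rails until it is right off its seat, clear of the filter opening and the rails; leave it lying flat on top of the module with the tab sprung back up. Only press and push, do not force or lift the lid, and leave the vial, the jar, the bottle and the screwdriver as they are.

Things in the scene. Friction and masses are not known exactly. Their poses are not given: they have to be found in the camera images.
- module: White instrument module, fixed on the bench, 330 mm (x) by 345 mm (y), 100 mm high, flat top, dark front panel on its -x side. Origin at the centre of its underside, z up. Its +x (within 35 degrees of the world's +x) is the way the lid slides off. On its top, along y = 0, in this order: tab (centre x = -118.5 mm), lid (x = -100 to -16), then plain free top to x = +165.
- tab (a joint): Travel of the snap tab, m: 0 up (lid locked), 0.008 fully down. It springs back when let go: 3 N to start it, 7 N at the bottom. Beyond 0.005 the tooth that it carries is below the lid and the lid is free; keep it down (0.006 or more is safe) until the lid has moved 12 mm.
- tab_top (a point): Centre of the flat top of the snap tab, a grey ribbed thumb pad 34 mm along the module's x and 32 mm along y, its front edge 1.5 mm behind the lid's rear wall. The top is 10 mm above the module's top (110 mm above the bench) when up, 2 mm above it fully down, so a fingertip holding it down stands behind the lid's rear wall and can push it forward. Axes as the module's.
- lid: Louvred grey plastic lid, loose, about 100 g: a shell 84 mm (x) by 98 mm, 12 mm high, with 6 mm wide, 4 mm thick side flanges (110 mm over all). Origin at the centre of its underside, axes at first as the module's, origin then at module x = -58, y = 0, z = 100 mm. The tab's tooth holds its rear wall (its x = -42 mm) from inside. Once released it slides easily (about 1 N).
- opening (a point): Centre of the filter opening under the lid, level with the module's top, at module x = -56 mm, y = 0; 60 mm (x) by 80 mm, metal grid 9 mm down. Axes as the module's. Beside it guide rails, 9 mm high, with lips over the lid's flanges, outer faces at y = +/-61 mm, run from module x = -104 to -30 mm. The lid is clear of all when its rear edge has passed module x = -26 mm (74 mm of travel).
- lid_rear_left (a point): Rear (-x), left (+y) bottom corner of the lid, on its flange.
- lid_rear_right (a point): Rear (-x), right (-y) bottom corner of the lid, on its flange.
- vial: Clear glass vial with white cap, 28 mm diameter, 58 mm high, standing on the module's top near its left (+y) or right edge. Origin at the centre of its underside. Leave alone.
- jar: Small amber jar with black cap, 44 mm diameter, 55 mm high, standing on the module's top near the other side edge. Origin at the centre of its underside. Leave alone.
- bottle: Amber solvent bottle, 86 mm diameter, 180 mm high, standing on the bench to the right (-y) of the module. Origin at the centre of its underside. Leave alone.
- driver: Screwdriver, 190 mm long, lying on the bench to the left (+y) of the module. Origin at the middle of its underside. Leave alone.
Not all that is in view belongs to the job. There is more than one size of the lid; the job needs the middle-sized.

How it is judged:
By the outcome, as a careful person would: the job done as asked, in the order asked, and still so for the second after the job is handed in, with the robot touching nothing.
It also fails if it takes over 35 s, if anything falls off the work surface, if the arm or the gripper's body presses on something with over 40 N, if the wrist force passes 120 N, or if a joint passes its speed limit or range.

## Robot

A 6-joint arm with a two-finger parallel gripper is mounted at the origin on the work surface. World frame = base frame: x ahead of the robot, y to its left, z up, the work surface at z = 0. Lengths are in m, angles in rad, forces in N, time in s.
With the tool pointing down it reaches from about 0.4 to 0.825 m from the base axis. Payload 7 kg.
Tool frame: the origin (TCP) lies on the centre line of the jaws, within the pads' length; the fingertips stand tip_reach ahead of it and the grasp point (between the pads) is the TCP (tip_reach is the distance from the TCP to the fingertips, in m); z points along the fingers, y is the line along which they close (so a half turn about z gives the same grasp; the last joint's range is limited). The gripper opens to 88 mm and grips with 3 to 60 N. Pads are 19 mm wide; open, the fingers measure 130 mm over their backs; the gripper's body (78 mm by 193 mm) begins 47 mm behind the grasp point.
Start: joints at [-0.95, 0.359, 0.012, 0, -1.224, -0.288], TCP at [0.22, -0.638, 0.246] pointing down, gripper open.
Joint ranges: [-3.07, 3.07], [-1.43, 2.12], [-1.02, 1.25], [-3.03, 1.67], [-3.05, -0], [-3.03, 3.03]. Speed limits (rad/s): [2.39, 2.39, 3.01, 3.14, 3.14, 3.14].

## Interface

Orientations are given as [roll, pitch, yaw] about the fixed x, y, z axes, in that order (R = Rz(yaw) Ry(pitch) Rx(roll)).
In Python, from station import get_state, grab_frame, calibration, job_done, find_in, mark_of, tip_reach gives the robot as it stands.
- The arm moves only by the shell command python3 -m handwheel 'ROWS' [OPENING] [FORCE]. ROWS is JSON, a list of rows, each an object with "delta_pos": the shift along the world's x, y, z in units of 30 mm (1.0 is 30 mm), a list of three; "dr": the turn, a rotation vector about the world's x, y, z in degrees, a list of three. In form: [{"delta_pos": [tx, ty, tz], "dr": [rx, ry, rz]}, ...]. A call has 1 to 10 rows; each row shifts and turns the commanded pose from where the row before left it; what a row does not reach is not made up. A row lasts 1/10 s, in which the tool goes at most 50 mm and 8.59 degrees, less where a joint would pass 70% of its speed; a pose out of reach is approached as far as the arm can. A call is refused whole if a number of a shift passes 1 or a number of a turn 8.59, either way. A call with a gripper value outside its range is refused whole. OPENING is the closure, from -1 (fully open) to 1 (shut), set as the call begins (- or left out, the last holds). The fingers move at their own pace and stop on an object; FORCE is the grip in N (left out, the last holds). Time passes only in rows, so rows that do not move let the fingers close. It gives the time, the measured TCP pose, the force, the opening and the grip force at its end, in the units of the state.
- get_state(): the state, without advancing time (a new reading comes with each control period).
- grab_frame(name): name is "scene" or "top"; returns the picture (384x512x3 uint8, red, green, blue); there is no depth.
- calibration(name): a dict with "fx", "fy", "cx", "cy" (pixels), "k1" (the pictures are not rectified: a ray, as slopes to the right and down, at radius r is drawn at 1 + k1 r^2 times it, then the intrinsics apply), "extrinsics" (4x4, takes a point from world to camera coordinates). Camera axes: x right, y down, z forward; pixel columns grow to the right and rows downward; lengths in m; the calibration is good to about 2 mm. A picture is of the moment at which its call begins. calibration takes no time and is no camera call.
- job_done(): hands the job in; it is judged then, once.
Trained networks look in the newest picture that a camera, given by its name, has taken for a name from the list of things; names that differ only in an ending like _2 or _b are one class to them, and where a whole thing is asked for, a point or a joint stands for the part that bears it (a point fixed in the world has none). Each returns a list of dicts, best first, with "conf" (0 to 1); they miss things now and then, are a little off and sometimes report something else, mostly with a low value. They report only what shows in the picture. A call takes as long as a camera call. They do not tell look-alikes from the thing itself.
- find_in(camera, query): "location" ([column, row] in pixels, amid what is visible of it).
- mark_of(camera, query): "location" ([column, row] in pixels: a listed point, or the origin of a listed thing).
The state is a dict: "t": time; "q": joint angles; "qd": joint speeds; "joint_efforts": joint torques, N m; "eef_pos": TCP position; "ee_rot": TCP orientation; "force": force on the tool from outside, world axes, zero at the start; "moment": the same for the moment, N m; "width": finger opening in m; "gripper_force": force on a finger pad.
Only numpy, scipy, OpenCV 4.12 (cv2) and the standard library are available. Lean on these libraries where they do the work, as an engineer would, in place of code of your own. Each camera call takes 0.05 s, during which the arm holds its last target. There are 200 camera calls.

## Working session

There is one attempt and no reset: what is moved stays moved. The work goes in short steps, Python scripts to look and compute and a shell command to move; the robot and the scene stay as the last step left them, time stands still between calls to the robot, and variables do not carry over. Pictures are saved under pics/ and viewed, at most 10 in all, crops included, and the job is handed in when it is done.

```bash
mkdir -p pics
cat > h.py <<'E'
import numpy as np, cv2
from station import *
def ray(cam,px):
    c=calibration(cam); E=np.array(c["extrinsics"])
    d=np.array([(px[0]-c["cx"])/c["fx"],(px[1]-c["cy"])/c["fy"]]); u=d.copy()
    for _ in range(20): u=d/(1+c["k1"]*(u@u))
    R=E[:3,:3]; return -R.T@E[:3,3], R.T@np.array([u[0],u[1],1])
def onz(cam,px,z):
    o,d=ray(cam,px); return o+d*(z-o[2])/d[2]
def proj(cam,p):
    c=calibration(cam); E=np.array(c["extrinsics"]); q=E[:3,:3]@np.array(p)+E[:3,3]; u=q[:2]/q[2]; u=u*(1+c["k1"]*(u@u))
    return np.array([c["fx"]*u[0]+c["cx"],c["fy"]*u[1]+c["cy"]])
def save(cam,name):
    f=grab_frame(cam); cv2.imwrite("pics/"+name,f[:,:,::-1]); return f
E
python3 - <<'E'
from h import *
a=save("scene","s0.png");b=save("top","t0.png")
cv2.imwrite("pics/both.png",cv2.resize(np.vstack([a,b])[:,:,::-1],None,fx=.78,fy=.78))
print(tip_reach if not callable(tip_reach) else tip_reach(), get_state()["t"],get_state()["ee_rot"],get_state()["width"])
H={"tab_top":.11,"lid":.1,"opening":.1,"lid_rear_left":.1,"lid_rear_right":.1,"module":0,"vial":.1,"jar":.1,"bottle":0,"driver":0}
for cam in("top","scene"):
  print(cam,np.round(ray(cam,[256,192])[0],3))
  for k,z in H.items():
    for m in mark_of(cam,k)[:3]: print(k,round(m["conf"],2),np.round(m["location"],1),np.round(onz(cam,m["location"],z),3))
E
```

```text
0.019 0.1 [ 3.14009687e+00 -1.13796647e-04 -2.80888783e+00] 0.08757714656031688
top [0.505 0.072 1.104]
tab_top 0.7 [237.7 220.6] [0.514 0.12  0.11 ]
lid 0.88 [369.8 153.8] [ 0.697 -0.245  0.1  ]
lid 0.76 [250.4 201. ] [0.567 0.086 0.1  ]
lid 0.7 [155.2 214.4] [0.532 0.345 0.1  ]
opening 0.76 [250.7 198.5] [0.574 0.085 0.1  ]
lid_rear_left 0.85 [224.8 206.7] [0.552 0.156 0.1  ]
lid_rear_left 0.64 [379.3 119.3] [ 0.795 -0.276  0.1  ]
lid_rear_left 0.57 [171.3 207.5] [0.55  0.301 0.1  ]
lid_rear_right 0.92 [261.4 223.3] [0.507 0.057 0.1  ]
lid_rear_right 0.83 [147.1 196.8] [0.58  0.368 0.1  ]
lid_rear_right 0.7 [341.5 150.5] [ 0.706 -0.166  0.1  ]
module 0.81 [256.4 186.1] [0.618 0.069 0.   ]
vial 0.45 [228.1 136.6] [0.746 0.147 0.1  ]
jar 0.55 [310.  180.7] [ 0.622 -0.077  0.1  ]
bottle 0.88 [332.5 235.7] [ 0.469 -0.156  0.   ]
driver 0.71 [186.7 137.1] [0.769 0.281 0.   ]
scene [1.116 0.784 0.993]
tab_top 0.75 [251.  289.6] [0.817 0.325 0.11 ]
tab_top 0.67 [303.5 180.8] [0.523 0.126 0.11 ]
lid 0.95 [354.5 276.1] [0.603 0.419 0.1  ]
lid 0.58 [164.1 153.9] [ 0.778 -0.178  0.1  ]
lid 0.47 [251.9 290.8] [0.814 0.324 0.1  ]
opening 0.86 [278.3 181.1] [0.573 0.083 0.1  ]
lid_rear_left 0.82 [135.6 158.2] [ 0.853 -0.206  0.1  ]
lid_rear_left 0.81 [338.1 259.8] [0.605 0.364 0.1  ]
lid_rear_left 0.73 [301.9 192.8] [0.547 0.151 0.1  ]
lid_rear_right 0.93 [343.2 289.1] [0.646 0.43  0.1  ]
lid_rear_right 0.84 [291.3 164.7] [0.507 0.051 0.1  ]
lid_rear_right 0.69 [178.9 167.3] [ 0.768 -0.107  0.1  ]
module 0.61 [257.3 209.2] [0.624 0.062 0.   ]
vial 0.75 [232.5 225.1] [0.752 0.144 0.1  ]
vial 0.5 [280.3 181.7] [0.57  0.088 0.1  ]
jar 0.67 [231.7 152.8] [ 0.618 -0.079  0.1  ]
bottle 0.66 [256.5 147.2] [ 0.483 -0.155 -0.   ]
driver 0.91 [247.8 288.6] [0.785 0.261 0.   ]
driver 0.37 [255.7 205.9] [ 0.621  0.049 -0.   ]
```

View pics/both.png

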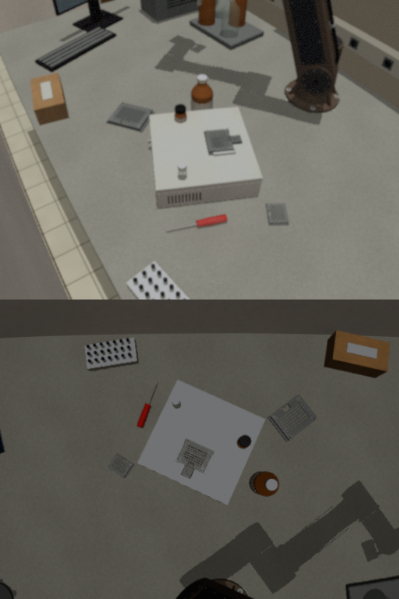

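The module marks come out consistently. Lid candidates in the top view: on the module at (250,201), a small one on the bench at (155,214), and a large one on the bench at (370,154). The seated one is the middle-sized, so I'll fit the module pose and check with a crop.

```bash
cat >> h.py <<'E'
from scipy.optimize import least_squares
P={"tab_top":(-.1185,0,.11),"lid":(-.058,0,.1),"opening":(-.056,0,.1),"lid_rear_left":(-.1,.055,.1),"lid_rear_right":(-.1,-.055,.1)}
def w(p,m):
    c,s=np.cos(p[2]),np.sin(p[2]); return np.array([p[0]+c*m[0]-s*m[1],p[1]+s*m[0]+c*m[1],m[2]])
E
python3 - <<'E'
from h import *
obs=[("top","tab_top",(237.7,220.6)),("top","lid",(250.4,201)),("top","opening",(250.7,198.5)),("top","lid_rear_left",(224.8,206.7)),("top","lid_rear_right",(261.4,223.3)),
("scene","tab_top",(303.5,180.8)),("scene","opening",(278.3,181.1)),("scene","lid_rear_left",(301.9,192.8)),("scene","lid_rear_right",(291.3,164.7))]
# module top corners from picture (top view), approximate
f=cv2.imread("pics/t0.png");
r=least_squares(lambda p:np.concatenate([proj(c,w(p,P[k]))-l for c,k,l in obs]),[.62,.066,-.4],loss="soft_l1")
p=r.x;print(p,np.degrees(p[2]),np.round(r.fun.reshape(-1,2),1).tolist())
np.save("p.npy",p)
for n,q in (("vial",(.749,.1455)),("jar",(.62,-.078)),("bottle",(.476,-.155))):
    d=np.array(q)-p[:2];c,s=np.cos(p[2]),np.sin(p[2]);print(n,c*d[0]+s*d[1],-s*d[0]+c*d[1])
out=[]
for cam,n in(("top","t0"),("scene","s0")):
    f=cv2.imread(f"pics/{n}.png");S=4
    c=proj(cam,w(p,(0,0,.1))); x0,y0=(c-[50,70]).astype(int) if cam=="scene" else (c-[95,60]).astype(int)
    x0,y0=(c-[95,70]).astype(int)
    g=cv2.resize(f[y0:y0+140,x0:x0+190],None,fx=S,fy=S,interpolation=cv2.INTER_CUBIC)
    g=cv2.convertScaleAbs(g,alpha=1.4 if cam=="top" else 1)
    def L(ms):
        pts=np.array([(proj(cam,w(p,m))-[x0,y0]+.5)*S for m in ms]).astype(int);cv2.polylines(g,[pts],True,(0,0,255),1)
    def box(xa,xb,ya,yb,z):L([(xa,ya,z),(xb,ya,z),(xb,yb,z),(xa,yb,z)])
    box(-.165,.165,-.1725,.1725,.1);box(-.1,-.016,-.055,.055,.1);box(-.1355,-.1015,-.016,.016,.11)
    out.append(cv2.resize(g,None,fx=.52,fy=.52) if 0 else g[::2,::2])
cv2.imwrite("pics/fit.png",np.hstack(out))
E
```

```text
[ 0.62136141  0.06317745 -0.43007399] -24.64142441450822 [[2.8, 0.2], [-0.5, -0.5], [-0.5, 1.3], [0.3, -0.5], [0.6, -0.3], [-0.1, -4.4], [1.6, 0.4], [-1.1, 2.0], [0.7, 0.9]]
vial 0.08169177061934632 0.1280432232345954
jar 0.057624823176669365 -0.1288887367096502
bottle -0.04115757276329943 -0.2589158040931733
```

View pics/fit.png

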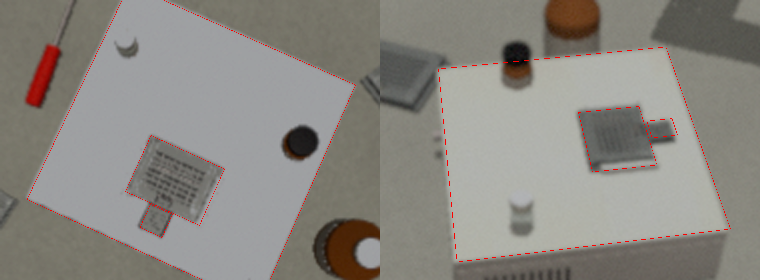

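The fit matches the module, lid and tab outlines: tab at about (155,220) in the left crop, module yaw −24.6°. Next I close the gripper and travel above the tab.

```bash
R='{"delta_pos":[0.327,0.834,0],"dr":[0,0,-1.46]}'; true
python3 -m handwheel '[{"delta_pos":[0.33,0.83,0],"dr":[0,0,-1.46]},{"delta_pos":[0.33,0.83,0],"dr":[0,0,-1.46]},{"delta_pos":[0.33,0.83,0],"dr":[0,0,-1.46]},{"delta_pos":[0.33,0.83,0],"dr":[0,0,-1.46]},{"delta_pos":[0.33,0.83,0],"dr":[0,0,-1.46]},{"delta_pos":[0.33,0.83,0],"dr":[0,0,-1.46]},{"delta_pos":[0.33,0.83,0],"dr":[0,0,-1.46]},{"delta_pos":[0.33,0.83,0],"dr":[0,0,-1.46]},{"delta_pos":[0.33,0.83,0],"dr":[0,0,-1.46]},{"delta_pos":[0.33,0.83,0],"dr":[0,0,-1.46]}]' 1 20
python3 -m handwheel '[{"delta_pos":[0.33,0.83,0],"dr":[0,0,-1.46]},{"delta_pos":[0.33,0.83,0],"dr":[0,0,-1.46]},{"delta_pos":[0.33,0.83,0],"dr":[0,0,-1.46]},{"delta_pos":[0.33,0.83,0],"dr":[0,0,-1.46]},{"delta_pos":[0.33,0.83,0],"dr":[0,0,-1.46]},{"delta_pos":[0.33,0.83,0],"dr":[0,0,-1.46]},{"delta_pos":[0.33,0.83,0],"dr":[0,0,-1.46]},{"delta_pos":[0.33,0.83,0],"dr":[0,0,-1.46]},{"delta_pos":[0.33,0.83,0],"dr":[0,0,-1.46]},{"delta_pos":[0.33,0.83,0],"dr":[0,0,-1.46]}]'
python3 -m handwheel '[{"delta_pos":[0.33,0.83,0],"dr":[0,0,-1.46]},{"delta_pos":[0.33,0.83,0],"dr":[0,0,-1.46]},{"delta_pos":[0.33,0.83,0],"dr":[0,0,-1.46]},{"delta_pos":[0.33,0.83,0],"dr":[0,0,-1.46]},{"delta_pos":[0.33,0.83,0],"dr":[0,0,-1.46]},{"delta_pos":[0.33,0.83,0],"dr":[0,0,-1.46]},{"delta_pos":[0.33,0.83,0],"dr":[0,0,-1.46]},{"delta_pos":[0.33,0.83,0],"dr":[0,0,-1.46]},{"delta_pos":[0.33,0.83,0],"dr":[0,0,-1.46]},{"delta_pos":[0,0,0],"dr":[0,0,-1.46]}]'
cat >> h.py <<'E'
def where():
    p=np.load("p.npy");s=get_state();d=np.array(s["eef_pos"])-[p[0],p[1],0];c,n=np.cos(p[2]),np.sin(p[2])
    f=s["force"]
    print("t",round(s["t"],2),"mod mm",np.round(1e3*np.array([c*d[0]+n*d[1],-n*d[0]+c*d[1],d[2]-tip_reach]),1),"(tip z)","F mod",np.round([c*f[0]+n*f[1],-n*f[0]+c*f[1],f[2]],1),"rot deg",np.round(np.degrees(s["ee_rot"]),2),"w",round(s["width"],4))
E
python3 -c "from h import *;where()"
```

```text
t: 2.1
eef_pos: [0.3198, -0.388, 0.2458]
ee_rot: [-3.141, 0.0, -3.065]
force: [0.2, -0.0, -0.1]
width: 0.0131
gripper_force: 0.0
t: 3.1
eef_pos: [0.4188, -0.1389, 0.2459]
ee_rot: [3.141, 0.001, 2.964]
force: [0.8, -0.9, -0.2]
width: 0.0005
gripper_force: 0.0
t: 4.1
eef_pos: [0.5087, 0.0865, 0.2454]
ee_rot: [3.141, 0.0, 2.711]
force: [-0.4, -0.0, -0.3]
width: 0.0004
gripper_force: 0.0
t 4.1 mod mm [-112.1  -25.8  226.4] (tip z) F mod [-0.4 -0.2 -0.3] rot deg [1.7998e+02 2.0000e-02 1.5532e+02] w 0.0004
```

```bash
python3 -m handwheel '[{"delta_pos":[0.06,0.45,0],"dr":[0,0,0]},{"delta_pos":[0.06,0.44,0],"dr":[0,0,0]},{"delta_pos":[0,0,-0.7],"dr":[0,0,0]},{"delta_pos":[0,0,-0.7],"dr":[0,0,0]},{"delta_pos":[0,0,-0.7],"dr":[0,0,0]},{"delta_pos":[0,0,-0.7],"dr":[0,0,0]},{"delta_pos":[0,0,-0.3],"dr":[0,0,0]},{"delta_pos":[0,0,0],"dr":[0,0,0]}]'
python3 - <<'E'
from h import *
where()
f=save("scene","s1.png")
cv2.imwrite("pics/c1.png",cv2.resize(f[130:250,220:380,::-1],None,fx=4,fy=4,interpolation=cv2.INTER_CUBIC))
for k in P:
    for m in mark_of("scene",k)[:3]: print(k,round(m["conf"],2),np.round(m["location"],1),np.round(proj("scene",w(np.load("p.npy"),P[k])),1))
E
```

```text
t: 4.9
eef_pos: [0.5106, 0.1107, 0.1517]
ee_rot: [-3.14, -0.001, 2.71]
force: [0.5, -0.2, -0.2]
width: -0.0001
gripper_force: 0.0
t 4.9 mod mm [-120.4   -3.   132.7] (tip z) F mod [ 0.6  0.  -0.2] rot deg [-1.7990e+02 -7.0000e-02  1.5527e+02] w -0.0001
tab_top 0.47 [303.3 180.5] [303.4 176.4]
lid 0.86 [166.5 149.7] [280.7 181.4]
lid 0.74 [277.2 183.3] [280.7 181.4]
lid 0.68 [355.  276.9] [280.7 181.4]
opening 0.67 [278.6 180.5] [279.9 181.5]
lid_rear_left 0.98 [303.5 197. ] [300.8 194.8]
lid_rear_left 0.86 [135.5 158.2] [300.8 194.8]
lid_rear_right 0.97 [343.  290.5] [292.  165.6]
lid_rear_right 0.93 [291.1 164.7] [292.  165.6]
lid_rear_right 0.9 [180.  170.8] [292.  165.6]
```

View pics/c1.png

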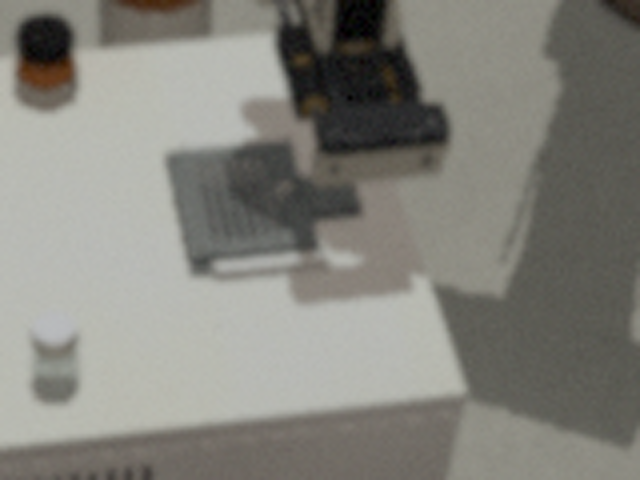

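The scene view shows the gripper body hovering by the tab (tab at roughly px (304,180)), with the fingers hidden. I'll check the tab fit in a larger overlay.

Run:
```python
from h import *
p=np.load("p.npy");out=[]
for cam,n in(("top","t0"),("scene","s0")):
    f=cv2.imread(f"pics/{n}.png");S=10
    c=proj(cam,w(p,(-.09,0,.105)));x0,y0=(c-[19,29]).astype(int) if 0 else (c-[20,28]).astype(int)
    g=cv2.resize(f[y0:y0+56,x0:x0+40],None,fx=S,fy=S,interpolation=cv2.INTER_CUBIC)
    g=cv2.normalize(g,None,0,255,cv2.NORM_MINMAX)
    def box(xa,xb,ya,yb,z,col):
        pts=np.array([(proj(cam,w(p,m))-[x0,y0]+.5)*S for m in [(xa,ya,z),(xb,ya,z),(xb,yb,z),(xa,yb,z)]]).astype(int);cv2.polylines(g,[pts],True,col,1)
    box(-.1,-.016,-.049,.049,.112,(0,255,0));box(-.1355,-.1015,-.016,.016,.11,(0,0,255));box(-.1355,-.1015,-.016,.016,.1,(255,0,0));box(-.104,-.03,-.061,.061,.109,(0,255,255))
    out.append(g)
cv2.imwrite("pics/z.png",np.hstack(out))
```

```text
(no output)
```

View pics/z.png

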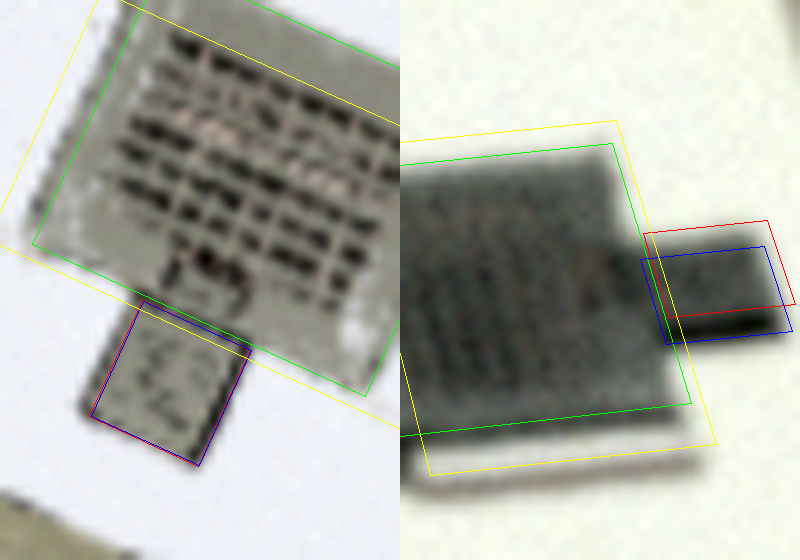

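The boxes fit to about 1 px, and the tab sits some 3 mm further +y than modelled. Correct for that, then press.

```bash
python3 -m handwheel '[{"delta_pos":[0.11,0.14,0],"dr":[0,0,0]},{"delta_pos":[0,0,-0.3],"dr":[0,0,0]},{"delta_pos":[0,0,-0.3],"dr":[0,0,0]},{"delta_pos":[0,0,-0.1],"dr":[0,0,0]},{"delta_pos":[0,0,-0.1],"dr":[0,0,0]},{"delta_pos":[0,0,0],"dr":[0,0,0]}]'
python3 -c "from h import *;where()"
```

```text
t: 5.8
eef_pos: [0.514, 0.1147, 0.1281]
ee_rot: [-3.14, -0.001, 2.71]
force: [-2.5, -1.2, 4.4]
width: 0.0007
gripper_force: 1.7
t 5.8 mod mm [-119.1    2.1  109.1] (tip z) F mod [-1.8 -2.1  4.4] rot deg [-1.7992e+02 -5.0000e-02  1.5527e+02] w 0.0007
```

```bash
python3 -m handwheel '[{"delta_pos":[0,0,-0.07],"dr":[0,0,0]},{"delta_pos":[0,0,-0.07],"dr":[0,0,0]},{"delta_pos":[0,0,-0.05],"dr":[0,0,0]},{"delta_pos":[0,0,0],"dr":[0,0,0]},{"delta_pos":[0,0,0],"dr":[0,0,0]}]'
python3 -c "from h import *;where()"
```

```text
t: 6.3
eef_pos: [0.5144, 0.1149, 0.1231]
ee_rot: [-3.141, 0.0, 2.71]
force: [-2.6, -2.0, 5.6]
width: 0.0006
gripper_force: 2.9
t 6.3 mod mm [-118.8    2.4  104.1] (tip z) F mod [-1.6 -2.9  5.6] rot deg [-179.99    0.    155.27] w 0.0006
```

```bash
python3 -m handwheel '[{"delta_pos":[0,0,-0.06],"dr":[0,0,0]},{"delta_pos":[0,0,0],"dr":[0,0,0]},{"delta_pos":[0,0,0],"dr":[0,0,0]}]'
python3 -c "from h import *;where()"
```

```text
t: 6.6
eef_pos: [0.5145, 0.1149, 0.1214]
ee_rot: [3.142, 0.0, 2.71]
force: [-3.3, -1.2, 5.2]
width: 0.0002
gripper_force: 3.3
t 6.6 mod mm [-118.7    2.4  102.4] (tip z) F mod [-2.5 -2.4  5.2] rot deg [1.8000e+02 1.0000e-02 1.5527e+02] w 0.0002
```

```bash
python3 -m handwheel '[{"delta_pos":[0.09,-0.042,-0.01],"dr":[0,0,0]},{"delta_pos":[0.09,-0.042,0],"dr":[0,0,0]},{"delta_pos":[0.09,-0.042,0],"dr":[0,0,0]},{"delta_pos":[0.06,-0.028,0],"dr":[0,0,0]},{"delta_pos":[0,0,0],"dr":[0,0,0]}]'
python3 -c "from h import *;where()"
```

```text
t: 7.1
eef_pos: [0.5245, 0.1109, 0.1213]
ee_rot: [3.141, 0.0, 2.71]
force: [-6.0, 1.2, 8.1]
width: 0.0006
gripper_force: 4.0
t 7.1 mod mm [-107.9    2.9  102.3] (tip z) F mod [-5.9 -1.4  8.1] rot deg [179.95   0.   155.27] w 0.0006
```

```bash
python3 -m handwheel '[{"delta_pos":[0.06,-0.028,0],"dr":[0,0,0]},{"delta_pos":[0.06,-0.028,0],"dr":[0,0,0]},{"delta_pos":[0,0,0],"dr":[0,0,0]}]'
python3 -c "from h import *;where()"
```

```text
t: 7.4
eef_pos: [0.5281, 0.1092, 0.1213]
ee_rot: [3.141, 0.0, 2.71]
force: [-5.6, 2.2, 7.3]
width: 0.0004
gripper_force: 3.9
t 7.4 mod mm [-104.     3.   102.3] (tip z) F mod [-6.  -0.3  7.3] rot deg [179.94   0.   155.27] w 0.0004
```

The push force stays flat at about 6 N, so the lid is sliding. Continue.

```bash
python3 -m handwheel '[{"delta_pos":[0.1,-0.046,0],"dr":[0,0,0]},{"delta_pos":[0.1,-0.046,0],"dr":[0,0,0]},{"delta_pos":[0.09,-0.042,0],"dr":[0,0,0]},{"delta_pos":[0,0,0],"dr":[0,0,0]}]'
python3 - <<'E'
from h import *
where()
f=save("scene","s2.png")
cv2.imwrite("pics/c2.png",cv2.resize(f[130:250,220:380,::-1],None,fx=4,fy=4,interpolation=cv2.INTER_CUBIC))
E
```

```text
t: 7.8
eef_pos: [0.537, 0.1051, 0.1212]
ee_rot: [3.141, 0.0, 2.71]
force: [-3.4, 0.5, 6.9]
width: 0.0007
gripper_force: 3.3
t 7.8 mod mm [-94.2   3.  102.2] (tip z) F mod [-3.3 -0.9  6.9] rot deg [1.7995e+02 2.0000e-02 1.5527e+02] w 0.0007
```

View pics/c2.png

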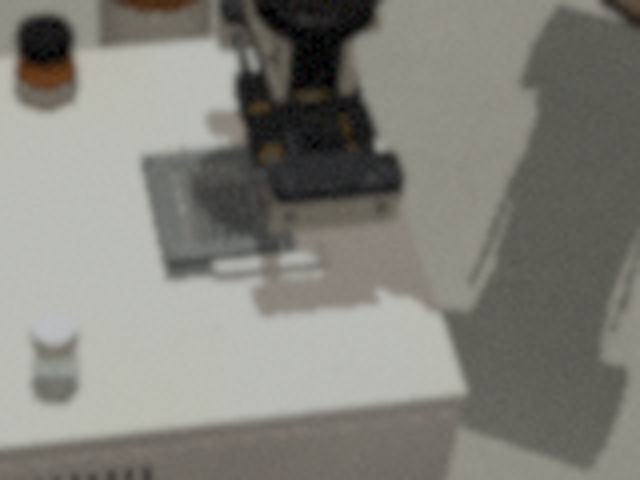

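The lid's front-left corner has moved from (195,270) to (168,272) in the crop, about 15 mm, so it is free. Push on along the rails.

```bash
python3 -m handwheel '[{"delta_pos":[0.12,-0.055,0],"dr":[0,0,0]},{"delta_pos":[0.15,-0.07,0.02],"dr":[0,0,0]},{"delta_pos":[0.15,-0.07,0.02],"dr":[0,0,0]},{"delta_pos":[0.15,-0.07,0],"dr":[0,0,0]},{"delta_pos":[0.15,-0.07,0],"dr":[0,0,0]},{"delta_pos":[0.15,-0.07,0],"dr":[0,0,0]},{"delta_pos":[0.15,-0.07,0],"dr":[0,0,0]},{"delta_pos":[0.15,-0.07,0],"dr":[0,0,0]},{"delta_pos":[0.15,-0.07,0],"dr":[0,0,0]},{"delta_pos":[0,0,0],"dr":[0,0,0]}]'
python3 -c "from h import *;where()"
```

```text
t: 8.85
eef_pos: [0.5769, 0.086, 0.1218]
ee_rot: [-3.142, 0.0, 2.71]
force: [-0.3, -0.5, -0.6]
width: 0.0003
gripper_force: 0.0
t 8.85 mod mm [-49.9   2.2 102.8] (tip z) F mod [-0.1 -0.6 -0.6] rot deg [-1.8000e+02  1.0000e-02  1.5525e+02] w 0.0003
```

```bash
python3 -m handwheel '[{"delta_pos":[0.15,-0.07,0],"dr":[0,0,0]},{"delta_pos":[0.15,-0.07,0],"dr":[0,0,0]},{"delta_pos":[0.15,-0.07,0],"dr":[0,0,0]},{"delta_pos":[0.15,-0.07,0],"dr":[0,0,0]},{"delta_pos":[0.15,-0.07,0],"dr":[0,0,0]},{"delta_pos":[0.12,-0.055,0],"dr":[0,0,0]},{"delta_pos":[0.06,-0.028,0],"dr":[0,0,0]},{"delta_pos":[0,0,0],"dr":[0,0,0]}]'
python3 -c "from h import *;where()"
python3 -m handwheel '[{"delta_pos":[-0.15,0.07,0],"dr":[0,0,0]},{"delta_pos":[0,0,0.5],"dr":[0,0,0]},{"delta_pos":[0,0,1],"dr":[0,0,0]},{"delta_pos":[0,0,1],"dr":[0,0,0]},{"delta_pos":[-0.5,0,1],"dr":[0,0,0]},{"delta_pos":[-1,0,1],"dr":[0,0,0]},{"delta_pos":[-1,0,0],"dr":[0,0,0]},{"delta_pos":[-1,0,0],"dr":[0,0,0]},{"delta_pos":[0,0,0],"dr":[0,0,0]}]'
python3 - <<'E'
from h import *
where()
a=save("scene","s3.png");b=save("top","t3.png")
cv2.imwrite("pics/c3.png",np.hstack([cv2.resize(x[y:y+150,c:c+130,::-1],None,fx=3,fy=3,interpolation=cv2.INTER_CUBIC) for x,y,c in((a,120,200),(b,100,190))]))
p=np.load("p.npy")
for cam in("top","scene"):
  for k in("lid","lid_rear_left","lid_rear_right","tab_top","vial","jar"):
    for m in mark_of(cam,k)[:3]:
      d=onz(cam,m["location"],.11 if k=="tab_top" else .1)[:2]-p[:2];c,s=np.cos(p[2]),np.sin(p[2]);v=np.array([c*d[0]+s*d[1],-s*d[0]+c*d[1]])
      if abs(v).max()<.18: print(cam,k,round(m["conf"],2),np.round(v*1e3,1))
E
```

```text
t: 9.65
eef_pos: [0.6045, 0.0732, 0.1219]
ee_rot: [3.142, 0.0, 2.71]
force: [0.5, -0.2, -0.2]
width: 0.0008
gripper_force: 0.0
t 9.65 mod mm [-19.5   2.  102.9] (tip z) F mod [ 0.6  0.1 -0.2] rot deg [1.8000e+02 1.0000e-02 1.5526e+02] w 0.0008
t: 10.55
eef_pos: [0.4915, 0.0751, 0.2578]
ee_rot: [3.14, 0.0, 2.711]
force: [1.0, 0.6, 0.7]
width: 0.0004
gripper_force: 0.0
t 10.55 mod mm [-123.1  -43.3  238.8] (tip z) F mod [0.6 0.9 0.7] rot deg [1.7990e+02 1.0000e-02 1.5531e+02] w 0.0004
top lid 0.87 [43.9 -0.8]
top lid_rear_left 0.79 [-13.1  58.7]
top lid_rear_right 0.76 [-12.  -57.9]
top vial 0.48 [ 77.8 124.8]
top jar 0.48 [  52.2 -129.2]
scene lid 0.93 [36.6 -6.7]
scene lid_rear_left 0.77 [-6.9 50.2]
scene lid_rear_right 0.68 [ -2.1 -55.5]
scene tab_top 0.76 [-112.5    5. ]
scene tab_top 0.74 [  51.  -113.9]
scene vial 0.48 [ 79.6 138.1]
scene jar 0.56 [  57.5 -141.3]
```

View pics/c3.png

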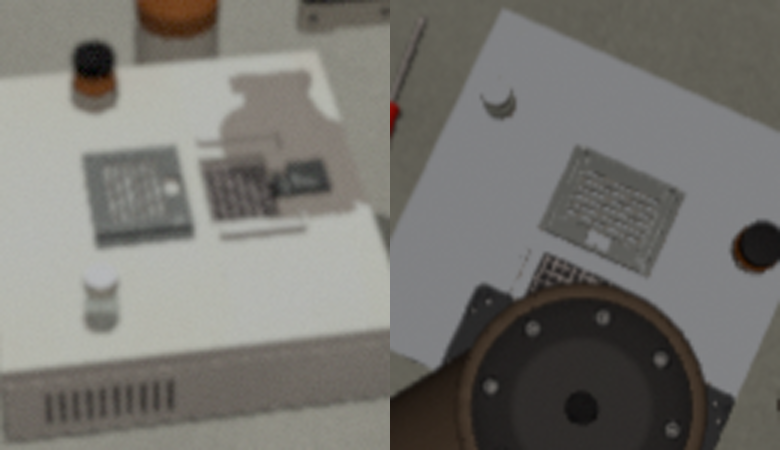

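The lid lies flat ahead of the rails (left crop (138,195)), with its rear edge at module x ≈ −10 mm. The opening is uncovered, the tab at (305,178) reads the same as when it was up, and the vial and jar haven't moved.

```bash
python3 -c "from station import *;print(job_done())"
```

```text
the job is handed in; nothing more can be done
None
```

I pressed the tab, slid the lid off its rails with its rear edge about 15 mm past the clear line, and left it lying flat on the module; the tab looks sprung back up, the vial and jar are where they were, and I handed the job in at about 11 s.

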